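# Bolt the tube clamp with its safety catch held down

### The job

Lock the tube clamp on the blue unit: press its spring safety catch, the long ribbed bar, fully down with one fingertip and keep it held down while the other fingertip pushes the upright tab of the bolt until the bolt is fully home in the grey clamp. Only then let go and draw the hand clear, so that the catch springs up again behind the bolt. Nothing is to be grasped, and the things standing around the unit stay where they are.

Things in the scene. Friction and masses are not known exactly. Their poses are not given: they have to be found in the camera images.
- unit: Fixed blue clamp unit, foot 230 x 150 mm. Origin on the work surface under the mechanism; x = the way the bolt slides to lock, towards the grey clamp; z up. Deck 50 mm above the surface, x -95 to +115, y -60 to +60 mm. Catch bar on the -y side, bolt on the +y side. The clamp (x 71 to 111 mm, full width) is 90 mm high; low guides at the catch bar's ends 72 mm, fixed parts round the bolt 74 mm.
- catch (a joint): Press-down of the spring safety catch, m: 0 = up (locking), 0.010 = fully down; spring 3 N at the top, 5.5 N at the bottom. A tongue on it blocks two lugs on the bolt's side: when up, at both ends of the bolt's travel and again half-way. The bolt passes only while the catch is over 4 mm down. With the bolt fully home and the catch let go, it springs right up behind the second lug.
- catch_bar: The catch's press bar: aluminium with dark cross ribs, 100 mm long (unit x -80 to +20), 24 mm wide (unit y -42 to -18); top 86 mm above the surface when up, 76 mm fully down, moving straight down. Press it anywhere; a fingertip may slide along it. The origin of this entry is not on the bar: it is at the unit's origin when up and sinks with the catch.
- catch_top (a point): Centre of the catch bar's top face (unit x = -30, y = -30 mm, z = 86 mm when up); sinks with the catch. Axes as the unit's.
- bolt (a joint): How far the steel bolt has slid towards the clamp, in m: 0 = drawn back (open), 0.034 = fully home (stop). Stays where it is left; sliding takes about 3 N. With the catch up it has only about 2 mm of play.
- bolt_tab (a point): Centre of the bolt's upright tab: steel plate 8 mm thick (unit x), 30 mm wide (unit y), from 70 to 102 mm above the surface. Drawn back it is at unit (-40, +30, 86) mm; moves along unit +x, pushed on its -x face. The bolt's bar (20 mm wide, top at 70 mm) reaches 15 mm behind it: a tip holding the catch down passes above it. 33 mm free between tab and catch bar. Axes as the unit's.
- screwdriver: Bystander: screwdriver lying beside the unit, 190 mm long along its x axis; origin under its middle. Leave alone.
- bottle: Bystander: small white bottle, 52 mm across, 115 mm high, origin at the centre of its foot. Leave alone.
- fitting: Bystander: brass fitting standing upright, 38 mm across, 46 mm high, origin at the centre of its foot. Leave alone.
- gauge: Bystander: round pressure gauge lying face up, 60 mm across, 26 mm high, with a brass stem 22 mm long to its -x; origin at the centre of its underside. Leave alone.

How it is judged:
On the way, in this order (a step that is already met when the one before it is completed fails the run):
1. a fingertip holds the catch down while the bolt is still drawn back (value of joint catch above 0.006 m and contact force between catch_bar and the fingers above 0.5 N and value of joint bolt below 0.004 m), for 0.1 s.
2. the bolt is fully home with the catch still held down by a fingertip (value of joint bolt above 0.0315 m and value of joint catch above 0.005 m and contact force between catch_bar and the fingers above 0.5 N), for 0.1 s.
At the end, for the whole second after the job is handed in: The bolt is fully home in the clamp (at least 31 of its 34 mm), the catch is let go and has sprung up behind it (within 2 mm of its top), and the four bystanders are at rest within 20 mm of where they were (value of joint bolt above 0.031 m and value of joint catch below 0.002 m and contact force between catch_bar and anything else below 0.3 N and distance of each of screwdriver, bottle, fitting, gauge from where it was at the start of the episode below 0.02 m and linear speed of each of screwdriver, bottle, fitting, gauge below 0.02 m/s); the robot touches nothing.
It fails at once if the bolt slides while the catch is not held down (less than 5 mm down with the bolt between 5 and 29 mm) (value of joint bolt between 0.005 and 0.029 m and value of joint catch below 0.005 m).
It fails at once if a bystander is moved by more than 20 mm, lifted or tipped over (distance of any of screwdriver, bottle, fitting, gauge from where it was at the start of the episode above 0.02 m or height (world z) of any of bottle, fitting, gauge above 0.015 m or angle between any of bottle, fitting's own z axis and vertical above 0.4 rad).
It also fails if it takes over 35 s, if anything falls off the work surface, if the arm or the gripper's body presses on something with over 40 N, if the wrist force passes 120 N, or if a joint passes its speed limit or range.

### The arm

A 6-joint arm with a two-finger parallel gripper is mounted at the origin on the work surface. World frame = base frame: x ahead of the robot, y to its left, z up, the work surface at z = 0. Lengths are in m, angles in rad, forces in N, time in s.
With the tool pointing down it reaches from about 0.35 to 0.975 m from the base axis. Payload 7.1 kg.
Tool frame: the origin (TCP) lies at the very end of the fingers, on their centre line; the grasp point (between the pads) lies 19 mm behind it; x points along the fingers, z is the direction in which the jaws open and shut, and the axes are right-handed (so a half turn about x gives the same grasp; the last joint's range is limited). The gripper opens to 88 mm and grips with 3 to 60 N. Pads are 20 mm wide; open, the fingers measure 115 mm over their backs; the gripper's body (75 mm by 178 mm) begins 61 mm behind the grasp point.
Start: joints at [-1.13, 0.423, 1.63, -0, 1.089, -0.019], TCP at [0.277, -0.56, 0.223] pointing down, gripper open.
Joint ranges: [-3, 3], [-0.9, 2.11], [0.09, 2.58], [-1.31, 4.45], [0.11, 2.69], [-2.54, 2.54]. Speed limits (rad/s): [2.39, 2.39, 3.01, 3.14, 3.14, 3.14].

### API

Orientations are given as a rotation vector (axis times angle).
In Python, from plant import ctrl gives the robot as it stands.
- The arm moves only by the tool apply_moves, never from a script. Its arguments are lists of equal length, an entry for each row: "hand": the opening, from 0 (shut) to 1 (fully open); "travel": the shift along the tool's x, y, z in m, a list of three; "roll": the turn about the tool's x in rad. A call has 1 to 8 rows; each row shifts and turns the pose as measured when the row begins, along the tool's axes as they then stand; what a row does not reach is not made up. A row lasts 1/8 s, in which the tool goes at most 62.5 mm and 10.7 degrees, less where a joint would pass 70% of its speed; a pose out of reach is approached as far as the arm can. A call with a gripper value outside its range is refused whole. The fingers move at their own pace and stop on an object; "squeeze" is the grip in N (left out, the last holds). Time passes only in rows, so rows that do not move let the fingers close. It gives the time, the measured TCP pose, the force and the opening at its end, in the units of the state.
- ctrl.state(): the state, without advancing time (a new reading comes with each control period).
- ctrl.get_image(name): name is "side" or "top" or "wrist"; returns the picture (420x560x3 uint8, red, green, blue); there is no depth.
- ctrl.camera_params(name): a dict with "mtx" (3x3 intrinsics, pixels), "R" (3x3) and "t" (3): a world point X has camera coordinates R X + t. Camera axes: x right, y down, z forward; pixel columns grow to the right and rows downward; lengths in m; the calibration is good to about 2 mm. A picture is of the moment at which its call begins: read the wrist's pose just before it. camera_params takes no time and is no camera call; for the wrist camera it gives the pose at the moment of the call.
- ctrl.hand_in(): hands the job in, once; it reports no verdict.
Trained networks look in the newest picture that a camera, given by its name, has taken for a name from the list of things; names that differ only in an ending like _2 or _b are one class to them, and where a whole thing is asked for, a point or a joint stands for the part that bears it (a point fixed in the world has none). Each returns a list of dicts, best first, with "p" (0 to 1); they miss things now and then, are a little off and sometimes report something else, mostly with a low value. They report only what shows in the picture. A call takes as long as a camera call.
- ctrl.spot_in(query, camera): "point" ([column, row] in pixels, amid what is visible of it).
- ctrl.trace(query, camera): "region" (420x560 bool, what is visible of it) and "point" ([column, row] in pixels, amid what is visible of it).
- ctrl.place_of(query, camera): "point" ([column, row] in pixels: a listed point, or the origin of a listed thing).
The state is a dict: "time": time; "qpos": joint angles; "joint_velocities": joint speeds; "joint_efforts": joint torques, N m; "position": TCP position; "ee_rot": TCP orientation; "ft_force": force on the tool from outside, world axes, zero at the start; "moment": the same for the moment, N m; "width": finger opening in m.
Only numpy, scipy, OpenCV 4.12 (cv2) and the standard library are available. Lean on these libraries where they do the work, as an engineer would, in place of code of your own. Each camera call takes 0.05 s, during which the arm holds its last target.

## Working session

There is one attempt and no reset: what is moved stays moved. The work goes in short steps, Python scripts to look and compute and a tool call to move; the robot and the scene stay as the last step left them, time stands still between calls to the robot, and variables do not carry over. Pictures are saved under pics/ and viewed, and the job is handed in when it is done.

Besides the shell and the picture viewer there is one more tool, called as a command line: name --pt "numbers of a row" for each row, then --argument value for the rest. apply_moves: Moves the arm, as the interface text tells. Its arguments: {"type":"object","properties":{"hand":{"type":"array","items":{"type":"number"}},"travel":{"type":"array","items":{"type":"array","items":{"type":"number"}}},"roll":{"type":"array","items":{"type":"number"}},"squeeze":{"type":"number"}},"required":["hand","travel","roll"]}

```bash
ls; mkdir -p pics; python3 - <<'E'
from plant import ctrl
import cv2,numpy as np
print(ctrl.state())
for n in ["top","side"]:
    im=ctrl.get_image(n); cv2.imwrite(f"pics/{n}0.png",im[:,:,::-1])
    p=ctrl.camera_params(n); print(n,p)
    for q in ["catch_top","bolt_tab","unit"]:
        print(q,[(r['p'],r['point']) for r in ctrl.place_of(q,n)][:2])
E
```

```text
pics
{'time': 0.0, 'qpos': array([-1.13001108e+00,  4.23804022e-01,  1.63070692e+00, -7.62735191e-06,
        1.08856085e+00, -1.90079467e-02]), 'joint_velocities': array([ 2.17512799e-04,  3.17858295e-04, -1.40034927e-03,  1.13139214e-03,
        1.26610635e-03, -9.44013523e-05]), 'joint_efforts': array([ 1.86398705e-03, -5.44626260e+01, -2.73668307e+01,  6.44523581e-02,
        2.27531459e-02, -8.47896695e-05]), 'position': array([ 0.27713188, -0.5595804 ,  0.22191802]), 'ee_rot': array([ 0.86501563,  1.39358424, -0.86370749]), 'ft_force': array([-0.19011438,  0.14262691,  0.12616888]), 'moment': array([-0.02800783,  0.04400806, -0.0002496 ]), 'width': 0.08764945067281794}
top {'mtx': array([[407.1616229 ,   0.        , 277.30997017],
       [  0.        , 407.1616229 , 213.67201733],
       [  0.        ,   0.        ,   1.        ]]), 'R': array([[ 0.02447538, -0.99870144, -0.04468097],
       [-0.99845554, -0.02219068, -0.05093235],
       [ 0.04987471,  0.04585856, -0.99770211]]), 't': array([0.04054532, 0.61140265, 0.77055996])}
catch_top [(0.59, [301.1, 280.4])]
bolt_tab [(0.85, [265.1, 275.4]), (0.27, [364.1, 304.5])]
unit [(0.88, [290.9, 257.0])]
side {'mtx': array([[397.55090009,   0.        , 273.36717887],
       [  0.        , 397.55090009, 205.79659777],
       [  0.        ,   0.        ,   1.        ]]), 'R': array([[-9.77839697e-01, -2.09354252e-01,  5.69510645e-04],
       [-1.11516255e-01,  5.18557532e-01, -8.47739471e-01],
       [ 1.77182539e-01, -8.29016817e-01, -5.30412542e-01]]), 't': array([0.61002497, 0.12488422, 0.7504779 ])}
catch_top [(0.89, [339.0, 209.4])]
bolt_tab [(0.58, [330.8, 223.2])]
unit [(0.59, [314.4, 248.4])]
```

View pics/top0.png

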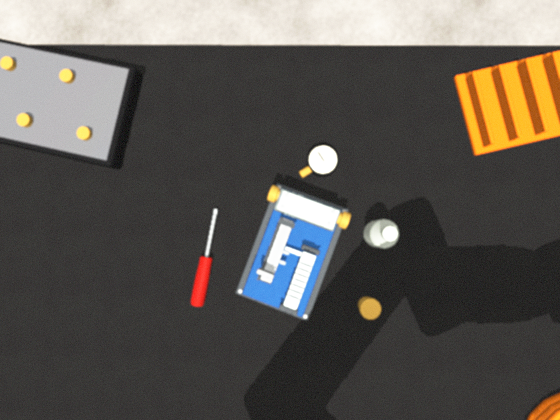

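View pics/side0.png

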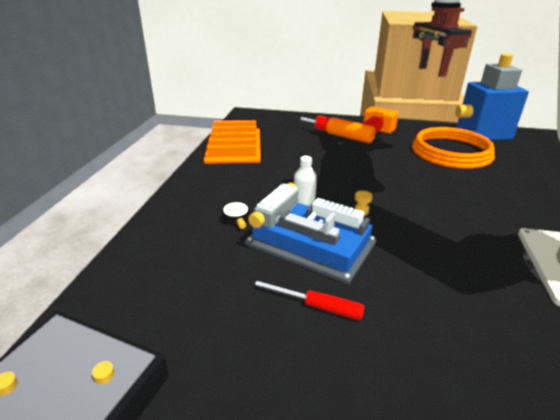

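The top picture shows the unit at about (290,255). Its clamp points up the image (world +x, tilted right), the catch bar is on the right at (300,280), and the bolt tab is at (265,275). Next I fit the pose from both cameras.

```bash
cat > h.py <<'E'
from plant import ctrl
import numpy as np, cv2
from scipy.optimize import least_squares
from scipy.spatial.transform import Rotation as Ro
PTS={"catch_top":(-.03,-.03,.086),"bolt_tab":(-.04,.03,.086),"unit":(0,0,0)}
def proj(c,X):
    p=np.asarray(X)@c["R"].T+c["t"]; uv=p@c["mtx"].T; return uv[...,:2]/uv[...,2:]
def U(q,X):
    X=np.atleast_2d(X); c,s=np.cos(q[2]),np.sin(q[2])
    return np.c_[q[0]+c*X[:,0]-s*X[:,1], q[1]+s*X[:,0]+c*X[:,1], X[:,2]]
def outline(q,cam,c,fn,scale=1,crop=None):
    im=ctrl.get_image(cam)[:,:,::-1].copy()
    im=cv2.resize(im,None,fx=scale,fy=scale,interpolation=cv2.INTER_CUBIC)
    def box(x0,x1,y0,y1,z,col):
        P=proj(c,U(q,[(x0,y0,z),(x1,y0,z),(x1,y1,z),(x0,y1,z)]))*scale
        cv2.polylines(im,[P.round().astype(int)],True,col,1)
    box(-.095,.115,-.06,.06,.05,(0,255,255)); box(-.08,.02,-.042,-.018,.086,(0,0,255))
    box(.071,.111,-.06,.06,.09,(0,255,0)); box(-.044,-.036,.015,.045,.102,(255,0,255))
    if crop: a,b,w,h=crop; im=im[b:b+h,a:a+w]
    cv2.imwrite(fn,im)
E
python3 - <<'E'
from h import *
obs=[]
for n in ["top","side"]:
    ctrl.get_image(n);c=ctrl.camera_params(n)
    for k in PTS:
        for r in ctrl.place_of(k,n)[:1]:
            if r['p']>.5: obs.append((c,k,r['point']))
f=lambda q:np.concatenate([proj(c,U(q,PTS[k]))[0]-p for c,k,p in obs])
r=least_squares(f,[.5,0,-.3],loss='soft_l1'); print(r.x,f(r.x).round(1))
outline(r.x,"top",ctrl.camera_params("top"),"pics/top1.png",4,(860,680,600,600))
s=ctrl.state(); print(Ro.from_rotvec(s['ee_rot']).as_matrix().round(3)); print(ctrl.camera_params("wrist"))
E
```

```text
[ 0.53216743  0.02789526 -0.31884056] [-75.6  42.8   0.9   2.5  -0.5  -5.4  -2.8  -0.6  -0.8  -0.1   0.7  -2.6]
[[ 0.     0.896  0.444]
 [-0.     0.444 -0.896]
 [-1.    -0.     0.   ]]
{'mtx': array([[377.6838479 ,   0.        , 275.39270235],
       [  0.        , 377.6838479 , 206.07846856],
       [  0.        ,   0.        ,   1.        ]]), 'R': array([[ 4.43302560e-01, -8.96372035e-01, -1.22110178e-04],
       [-8.53558923e-01, -4.22170841e-01,  3.05301400e-01],
       [-2.73715189e-01, -1.35236664e-01, -9.52255764e-01]]), 't': array([-0.62557038, -0.03656035,  0.39274258])}
```

View pics/top1.png

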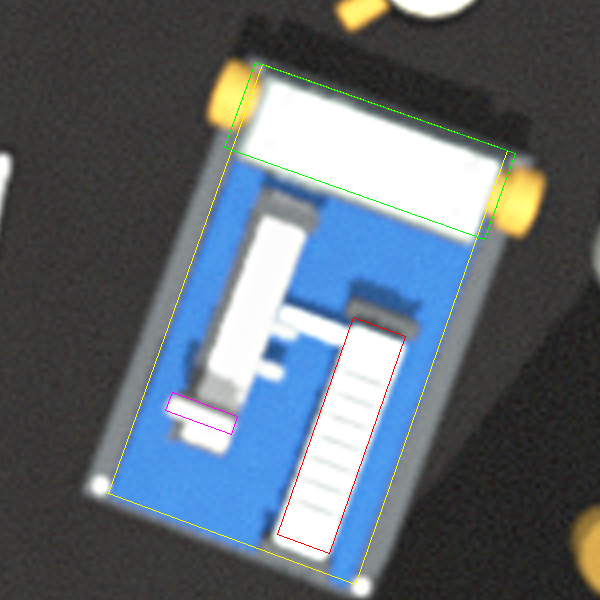

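The fit overlay is about 3 px too far up: bar, deck edge and tab all sit slightly down-left of their outlines. I'll move above the unit and refine the pose with the wrist camera.

apply_moves --hand '[0.53,0.53,0.53,0.53,0.53,0.53,0.53,0.53]' --pt "0 0.043 -0.044" --pt "0 0.043 -0.044" --pt "0 0.043 -0.044" --pt "0 0.043 -0.044" --pt "0 0.043 -0.044" --pt "0 0.043 -0.044" --pt "0 0.043 -0.044" --pt "0 0.043 -0.044" --roll '[0,0,0,0,0,0,0,0]'

```text
time: 1.85
position: [0.4335, -0.0873, 0.2234]
ee_rot: [0.869, 1.382, -0.87]
ft_force: [1.1, -1.0, 0.3]
width: 0.0462
```

apply_moves --hand '[0.53,0.53,0.53,0.53,0.53]' --pt "0 0 0" --pt "0 0 0" --pt "0 0 0" --pt "0 0 0" --pt "0 0 0" --roll '[0.18,0.18,0.18,0.18,0.06]'

```text
time: 2.48
position: [0.4353, -0.0816, 0.2244]
ee_rot: [1.46, 1.017, -1.451]
ft_force: [-0.5, -0.9, -0.2]
width: 0.0467
```

```bash
python3 - <<'E'
from h import *
s=ctrl.state(); R=Ro.from_rotvec(s['ee_rot']).as_matrix(); print(s['time'],s['position'],s['width'],R.round(3))
q=[.527,.029,-.319]
for n,x in(("desired",[-.064,0,.2]),): print(n, R.T@(U(q,x)[0]-s['position']))
c=ctrl.camera_params("wrist"); print("cam",-c["R"].T@c["t"])
outline(q,"wrist",c,"pics/w1.png")
E
```

```text
2.475 [ 0.43525034 -0.08155337  0.22436347] 0.04671690375665581 [[ 0.009  0.942 -0.337]
 [-0.004 -0.337 -0.942]
 [-1.     0.01   0.001]]
desired [ 0.02405879 -0.01503893 -0.13345826]
cam [ 0.51387778 -0.10990306  0.38757551]
```

View pics/w1.png

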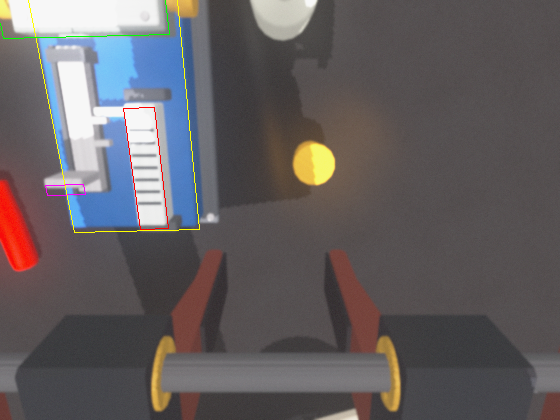

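The wrist view shows the bar at (150,165) and the tab at (68,185), with the unit off to the left. I'll centre on it and step back.

apply_moves --hand '[0.53,0.53,0.53,0.53]' --pt "0 -0.02 -0.045" --pt "0 -0.015 -0.045" --pt "0 -0.01 -0.045" --pt "0 0 0" --roll '[0,0,0,0]'

```text
time: 3.02
position: [0.4397, 0.0637, 0.2247]
ee_rot: [1.462, 1.015, -1.449]
ft_force: [0.4, -0.1, -0.1]
width: 0.0468
```

```bash
python3 - <<'E'
from h import *
s=ctrl.state(); R=Ro.from_rotvec(s['ee_rot']).as_matrix(); print(s['time'],s['position'],s['width'])
c=ctrl.camera_params("wrist")
ctrl.get_image("wrist"); obs=[]
for k in ("catch_top","bolt_tab"):
    r=ctrl.place_of(k,"wrist"); print(k,[(x['p'],x['point']) for x in r])
r=ctrl.trace("catch_bar","wrist")
m=r[0]['region'].astype(np.uint8); print(r[0]['p'],cv2.minAreaRect(cv2.findNonZero(m)))
q=[.527,.029,-.319]
outline(q,"wrist",c,"pics/w2.png")
E
```

```text
3.025 [0.43972143 0.06370897 0.22469434] 0.04679098554836456
catch_top [(0.81, [316.9, 111.6])]
bolt_tab [(0.76, [238.9, 125.3])]
0.68 ((299.0, 108.5), (131.0, 72.0), 90.0)
```

View pics/w2.png

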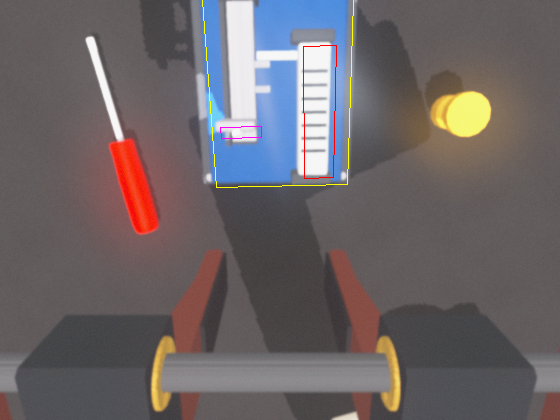

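```bash
python3 - <<'E'
from h import *
c=ctrl.camera_params("wrist")
im=ctrl.get_image("wrist")[:,:,::-1]
cv2.imwrite("pics/w3.png",cv2.resize(im[0:200,190:360],None,fx=3,fy=3,interpolation=cv2.INTER_CUBIC))
obs=[((-.03,-.03,.086),(316.9,111.6)),((-.04,.03,.086),(238.9,125.3)),((.02,-.018,.086),(299,43)),((.02,-.042,.086),(329,43)),((-.08,-.042,.086),(328,176)),((-.08,-.018,.086),(298,176))]
X=np.array([o[0] for o in obs]);P=np.array([o[1] for o in obs])
f=lambda q:(proj(c,U(q,X))-P).ravel()
r=least_squares(f,[.527,.029,-.319],loss='soft_l1');print(r.x,f(r.x).round(1))
s=ctrl.state();R=Ro.from_rotvec(s['ee_rot']).as_matrix()
print(np.arctan2(R[1,1],R[0,1]))
outline(r.x,"wrist",c,"pics/w4.png",3,(570,0,510,600))
outline(r.x,"top",ctrl.camera_params("top"),"pics/top2.png",4,(860,680,600,600))
E
```

```text
[ 0.52950413  0.02740808 -0.3377861 ] [-2.6  0.8 -1.2  1.2  0.3 -0.   2.8 -0.5 -0.  -0.7  0.5 -0.4]
-0.34992059124182645
```

View pics/w3.png

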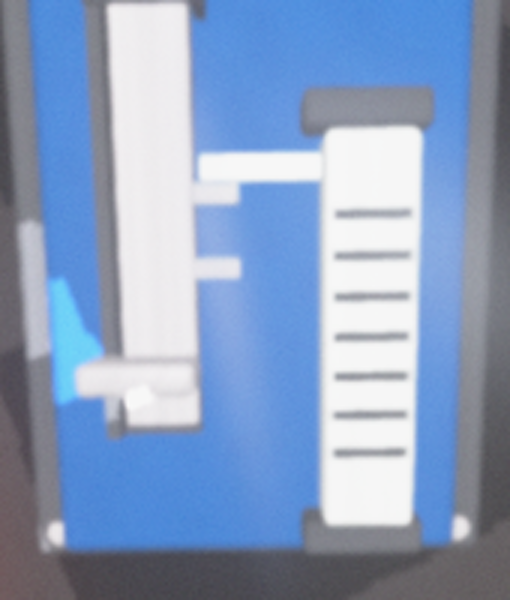

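View pics/w4.png

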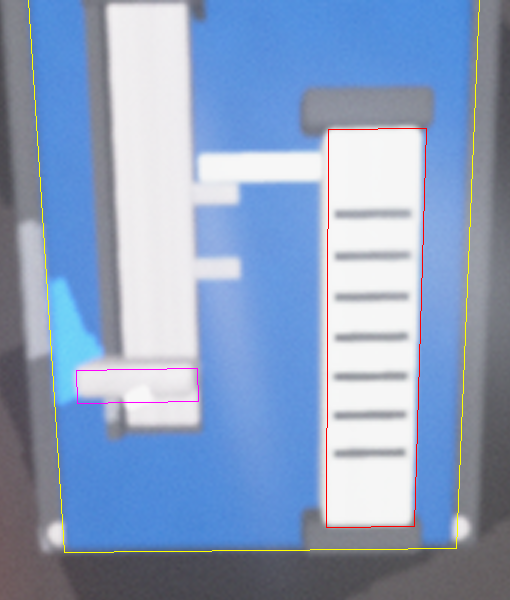

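View pics/top2.png

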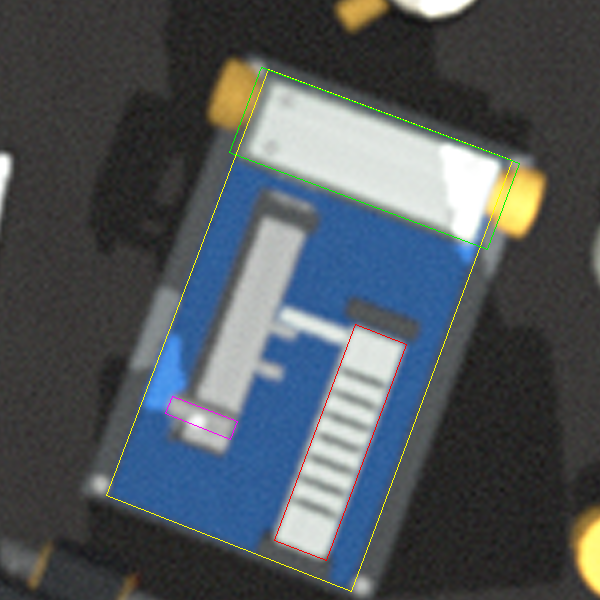

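The fit is good: bar, tab and deck agree to about 1–2 mm in both views, with pose (0.5295, 0.0274, yaw −0.338). Next I work out the shift to unit x = −66 mm, y = 0.

```bash
cat >> h.py <<'E'
Q=[.5295,.0274,-.338]
def rep():
    s=ctrl.state(); R=Ro.from_rotvec(s['ee_rot']).as_matrix()
    c,sn=np.cos(Q[2]),np.sin(Q[2]); d=s['position']-[Q[0],Q[1],0]
    print("t",s['time'],"unit xyz mm",(1e3*np.array([c*d[0]+sn*d[1],-sn*d[0]+c*d[1],d[2]])).round(1),"F",s['ft_force'].round(1),"w",s['width'].round(4))
    print("R in unit",(Ro.from_euler('z',-Q[2]).as_matrix()@R).round(3).tolist())
    return s,R
E
python3 -c "
from h import *
s,R=rep(); print(R.T@(U(Q,[-.066,0,.1])[0]-s['position']))"
```

```text
Traceback (most recent call last):
  File "h.py", line 25, in rep
    print("t",s['time'],"unit xyz mm",(1e3*np.array([c*d[0]+sn*d[1],-sn*d[0]+c*d[1],d[2]])).round(1),"F",s['ft_force'].round(1),"w",s['width'].round(4))
                                                                                                                                    ^^^^^^^^^^^^^^^^
AttributeError: 'float' object has no attribute 'round'
```

```bash
sed -i "s/s\['width'\].round(4)/round(s['width'],4)/" h.py
python3 -c "
from h import *
s,R=rep(); print(R.T@(U(Q,[-.066,0,.1])[0]-s['position']))"
```

```text
t 3.425 unit xyz mm [-96.1   1.5 224.5] F [-0.2 -0.2  0.3] w 0.0465
R in unit [[0.012, 1.0, -0.012], [-0.001, -0.012, -1.0], [-1.0, 0.012, 0.001]]
[0.12482327 0.02855593 0.00098978]
```

apply_moves --hand '[0.53,0.53,0.53,0.53]' --pt "0.04 0.0145 0.0005" --pt "0.04 0.014 0.0005" --pt "0.043 0 0" --pt "0 0 0" --roll '[-0.012,0,0,0]'

```text
time: 3.92
position: [0.4703, 0.0468, 0.1003]
ee_rot: [1.462, 1.014, -1.444]
ft_force: [-0.5, 0.8, 0.6]
width: 0.0463
```

```bash
python3 -c "
from h import *
rep(); outline(Q,'wrist',ctrl.camera_params('wrist'),'pics/w5.png'); outline(Q,'side',ctrl.camera_params('side'),'pics/s5.png',3,(690,480,500,400))"
```

```text
t 3.925 unit xyz mm [-62.3  -1.3 100.3] F [-0.5  0.8  0.6] w 0.0463
R in unit [[0.017, 1.0, -0.004], [0.001, -0.004, -1.0], [-1.0, 0.017, -0.001]]
```

View pics/w5.png

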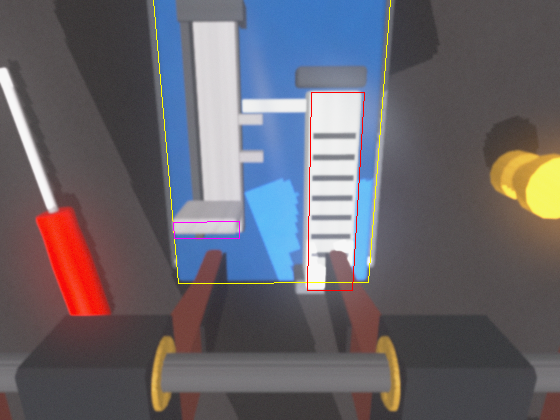

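View pics/s5.png

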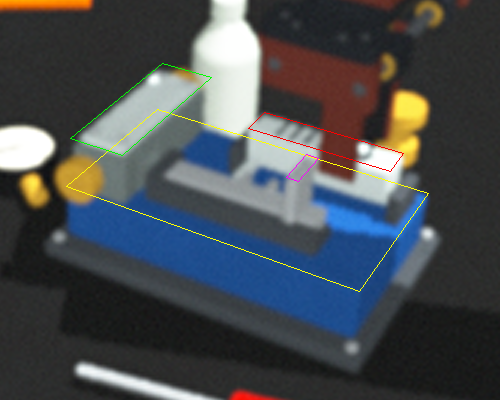

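The fingertips sit at about (213,255) and (340,255), over the right strips: behind the tab (172–242) and on the bar (306–360). The gap to the tab's rear face is about 10 mm. Now I press down.

apply_moves --hand '[0.53,0.53,0.53,0.53,0.53]' --pt "0.008 -0.002 -0.001" --pt "0.007 0 0" --pt "0.005 0 0" --pt "0.002 0 0" --pt "0 0 0" --roll '[0,0,0,0,0]'

```text
time: 4.65
position: [0.4744, 0.0491, 0.0843]
ee_rot: [1.471, 1.007, -1.431]
ft_force: [-1.0, -0.2, 2.8]
width: 0.0464
```

```bash
python3 -c "
from h import *
rep(); outline(Q,'wrist',ctrl.camera_params('wrist'),'pics/w6.png'); outline(Q,'side',ctrl.camera_params('side'),'pics/s6.png',3,(690,480,500,400))"
```

```text
t 4.65 unit xyz mm [-59.2   2.2  84.3] F [-1.  -0.2  2.8] w 0.0464
R in unit [[0.029, 1.0, -0.003], [0.006, -0.003, -1.0], [-1.0, 0.029, -0.007]]
```

View pics/w6.png

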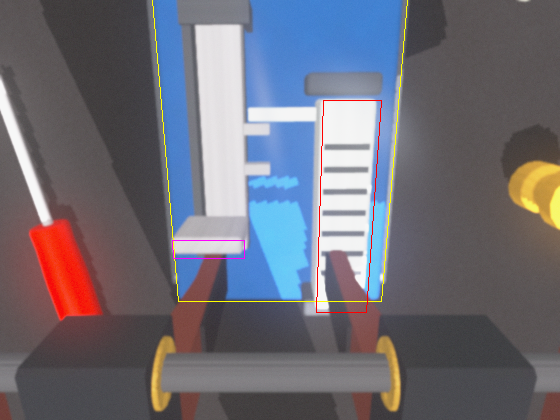

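View pics/s6.png

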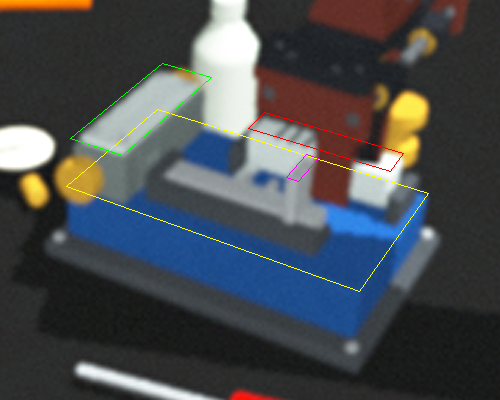

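The catch is in contact: z is 84 mm with 2.8 N, and there is a slight drift in x and y. I continue down with correction.

apply_moves --hand '[0.53,0.53,0.53]' --pt "0.003 -0.004 0.002" --pt "0.004 -0.002 0.001" --pt "0 0 0" --roll '[0,0,0]'

```text
time: 5.12
position: [0.4706, 0.0485, 0.0779]
ee_rot: [1.475, 1.004, -1.425]
ft_force: [0.8, -0.6, 3.9]
width: 0.0465
```

```bash
python3 -c "
from h import *
rep()"
```

```text
t 5.125 unit xyz mm [-62.6   0.4  77.9] F [ 0.8 -0.6  3.9] w 0.0465
R in unit [[0.035, 0.999, -0.003], [0.009, -0.003, -1.0], [-0.999, 0.035, -0.009]]
```

Force is about 4 N at z = 77.9 mm, which matches the catch being 8 mm down. Hold briefly, then start pushing.

apply_moves --hand '[0.53,0.53,0.53,0.53]' --pt "0.001 0 0" --pt "0 0 0" --pt "0.0003 0.006 0" --pt "0.0003 0.006 0" --roll '[0,0,0,0]'

```text
time: 5.62
position: [0.4734, 0.0459, 0.0759]
ee_rot: [1.469, 1.015, -1.444]
ft_force: [-20.3, 21.3, 34.5]
width: 0.0467
```

```bash
python3 -c "
from h import *
rep(); outline(Q,'wrist',ctrl.camera_params('wrist'),'pics/w7.png')"
```

```text
t 5.625 unit xyz mm [-59.1  -1.1  75.9] F [-20.3  21.3  34.5] w 0.0467
R in unit [[0.017, 1.0, -0.007], [0.005, -0.007, -1.0], [-1.0, 0.017, -0.005]]
```

View pics/w7.png

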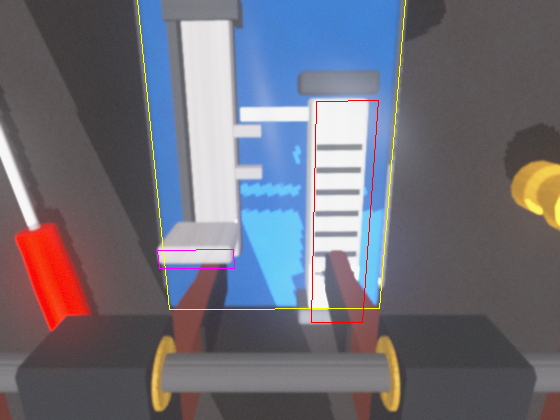

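The catch is at its stop (34 N), so I ease up by about 1.5 mm.

apply_moves --hand '[0.53,0.53]' --pt "-0.0015 0 0" --pt "0 0 0" --roll '[0,0,0]'

```text
validation failed for argument at $.ro...
```

apply_moves --hand '[0.53,0.53]' --pt "-0.0015 0 0" --pt "0 0 0" --roll '[0,0]'

```text
time: 5.92
position: [0.4726, 0.0466, 0.0777]
ee_rot: [1.468, 1.017, -1.445]
ft_force: [1.6, -0.9, 4.5]
width: 0.0462
```

```bash
python3 -c "
from h import *
rep()"
```

```text
t 5.925 unit xyz mm [-60.   -0.7  77.7] F [ 1.6 -0.9  4.5] w 0.0462
R in unit [[0.014, 1.0, -0.007], [0.005, -0.007, -1.0], [-1.0, 0.014, -0.005]]
```

The malformed first call was refused and the second one did the job: z 77.7 mm, 4.5 N. Now I push along +x in short runs.

apply_moves --hand '[0.53,0.53,0.53]' --pt "0 0.006 0" --pt "0 0.006 0" --pt "0 0 0" --roll '[0,0,0]'

```text
time: 6.3
position: [0.4811, 0.0424, 0.0767]
ee_rot: [1.464, 1.021, -1.453]
ft_force: [-0.2, 0.4, 4.6]
width: 0.0464
```

```bash
python3 -c "
from h import *
rep()"
```

```text
t 6.3 unit xyz mm [-50.6  -1.9  76.7] F [-0.2  0.4  4.6] w 0.0464
R in unit [[0.007, 1.0, -0.008], [0.003, -0.008, -1.0], [-1.0, 0.007, -0.003]]
```

apply_moves --hand '[0.53,0.53,0.53]' --pt "-0.0008 0.006 -0.001" --pt "-0.0004 0.006 -0.0005" --pt "0 0 0" --roll '[0,0,0]'

```text
time: 6.68
position: [0.4894, 0.0393, 0.0765]
ee_rot: [1.459, 1.027, -1.462]
ft_force: [0.5, 1.5, 4.6]
width: 0.0467
```

```bash
python3 -c "
from h import *
rep(); outline(Q,'wrist',ctrl.camera_params('wrist'),'pics/w8.png')"
```

```text
t 6.675 unit xyz mm [-41.8  -2.1  76.5] F [0.5 1.5 4.6] w 0.0467
R in unit [[-0.003, 1.0, -0.009], [-0.0, -0.009, -1.0], [-1.0, -0.003, 0.0]]
```

View pics/w8.png

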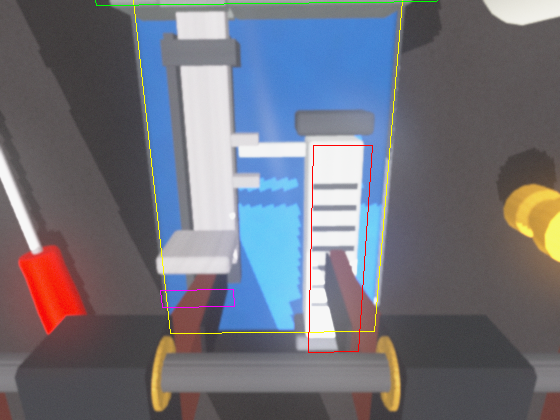

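The tab is moving (its rear face is at row ~270 against 297 at the start), and the catch tip is still well on the bar. Continue.

apply_moves --hand '[0.53,0.53,0.53]' --pt "-0.001 0.006 -0.001" --pt "-0.0006 0.006 -0.001" --pt "0 0 0" --roll '[0,0,0]'

```text
time: 7.1
position: [0.4976, 0.0366, 0.0767]
ee_rot: [1.453, 1.032, -1.47]
ft_force: [0.6, 1.9, 4.6]
width: 0.0462
```

```bash
python3 -c "
from h import *
rep()"
```

```text
t 7.1 unit xyz mm [-33.1  -1.9  76.7] F [0.6 1.9 4.6] w 0.0462
R in unit [[-0.011, 1.0, -0.009], [-0.004, -0.009, -1.0], [-1.0, -0.011, 0.004]]
```

apply_moves --hand '[0.53,0.53,0.53]' --pt "-0.001 0.006 -0.001" --pt "-0.0008 0.006 -0.001" --pt "0 0 0" --roll '[0,0,0]'

```text
time: 7.48
position: [0.506, 0.0339, 0.0771]
ee_rot: [1.447, 1.037, -1.478]
ft_force: [0.5, 0.1, 4.4]
width: 0.0465
```

```bash
python3 -c "
from h import *
rep()"
```

```text
t 7.475 unit xyz mm [-24.3  -1.7  77.1] F [0.5 0.1 4.4] w 0.0465
R in unit [[-0.019, 1.0, -0.008], [-0.008, -0.008, -1.0], [-1.0, -0.019, 0.008]]
```

apply_moves --hand '[0.53,0.53,0.53]' --pt "-0.0005 0.004 -0.0005" --pt "-0.0004 0.004 -0.0005" --pt "0 0 0" --roll '[0,0,0]'

```text
time: 7.85
position: [0.5077, 0.0332, 0.0773]
ee_rot: [1.439, 1.047, -1.488]
ft_force: [0.8, -0.9, 3.4]
width: 0.0464
```

```bash
python3 -c "
from h import *
rep(); outline(Q,'wrist',ctrl.camera_params('wrist'),'pics/w9.png'); outline(Q,'side',ctrl.camera_params('side'),'pics/s9.png',3,(690,480,500,400))"
```

```text
t 7.85 unit xyz mm [-22.5  -1.7  77.3] F [ 0.8 -0.9  3.4] w 0.0464
R in unit [[-0.032, 0.999, -0.007], [-0.011, -0.007, -1.0], [-0.999, -0.032, 0.011]]
```

View pics/w9.png

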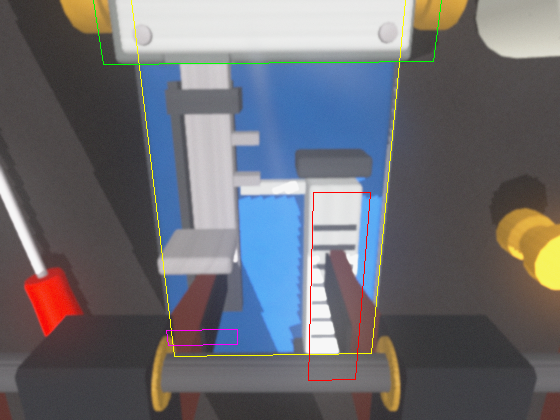

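View pics/s9.png

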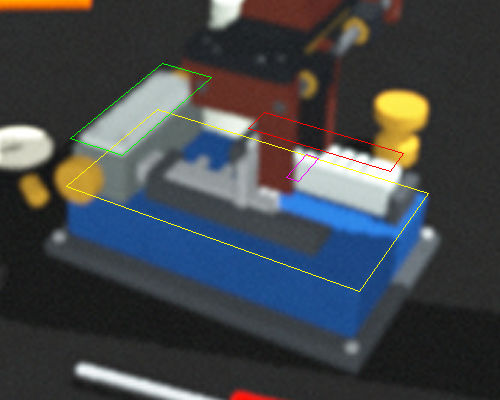

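The tab now stops short of the commanded shift (1.8 mm of 8), and the tongue at row ~187 is behind the second lug at row ~178, so the bolt looks home. One more push, reading the force without relaxing.

apply_moves --hand '[0.53,0.53]' --pt "0 0.004 0" --pt "0 0.004 0" --roll '[0,0]'

```text
time: 8.2
position: [0.5078, 0.033, 0.0772]
ee_rot: [1.431, 1.06, -1.5]
ft_force: [-17.3, 10.4, 21.6]
width: 0.0467
```

```bash
python3 -c "
from h import *
rep()"
```

```text
t 8.2 unit xyz mm [-22.3  -1.9  77.2] F [-17.3  10.4  21.6] w 0.0467
R in unit [[-0.048, 0.999, -0.006], [-0.013, -0.007, -1.0], [-0.999, -0.048, 0.013]]
```

The bolt is against its stop: 20 N along x with no further motion, and the catch is still held. I relax, back off 3 mm, then lift clear.

apply_moves --hand '[0.53,0.53,0.53,0.53]' --pt "0 0 0" --pt "0 0 0" --pt "0 -0.003 0" --pt "0 -0.002 0" --roll '[0,0,0,0]'

```text
time: 8.7
position: [0.5064, 0.0344, 0.0787]
ee_rot: [1.434, 1.056, -1.493]
ft_force: [2.6, -3.6, 3.0]
width: 0.0464
```

```bash
python3 -c "
from h import *
rep(); outline(Q,'wrist',ctrl.camera_params('wrist'),'pics/w10.png')"
```

```text
t 8.7 unit xyz mm [-24.1  -1.1  78.7] F [ 2.6 -3.6  3. ] w 0.0464
R in unit [[-0.041, 0.999, -0.004], [-0.011, -0.005, -1.0], [-0.999, -0.041, 0.012]]
```

View pics/w10.png

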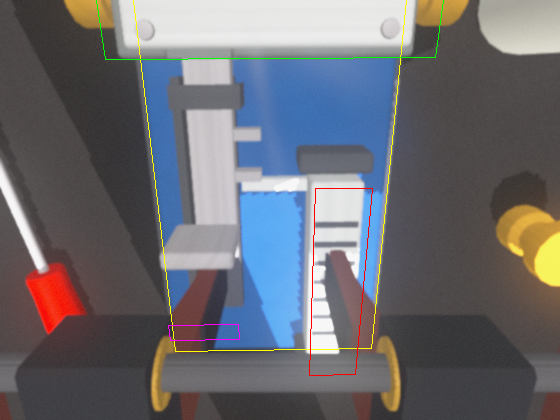

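```bash
python3 -c "
from h import *
c=ctrl.camera_params('wrist')
for b in (0,.028,.031,.034): print(b,proj(c,U(Q,[(-.044+b,.015,.102),(-.044+b,.045,.102),(-.036+b,.03,.102)])).round(0).tolist())
im=ctrl.get_image('wrist')[:,:,::-1]; cv2.imwrite('pics/w11.png',cv2.resize(im[90:310,140:400],None,fx=2.6,fy=2.6,interpolation=cv2.INTER_CUBIC))
"
```

```text
0 [[239.0, 339.0], [170.0, 340.0], [203.0, 324.0]]
0.028 [[236.0, 283.0], [163.0, 284.0], [198.0, 266.0]]
0.031 [[236.0, 277.0], [163.0, 278.0], [198.0, 260.0]]
0.034 [[236.0, 270.0], [162.0, 271.0], [197.0, 253.0]]
```

View pics/w11.png

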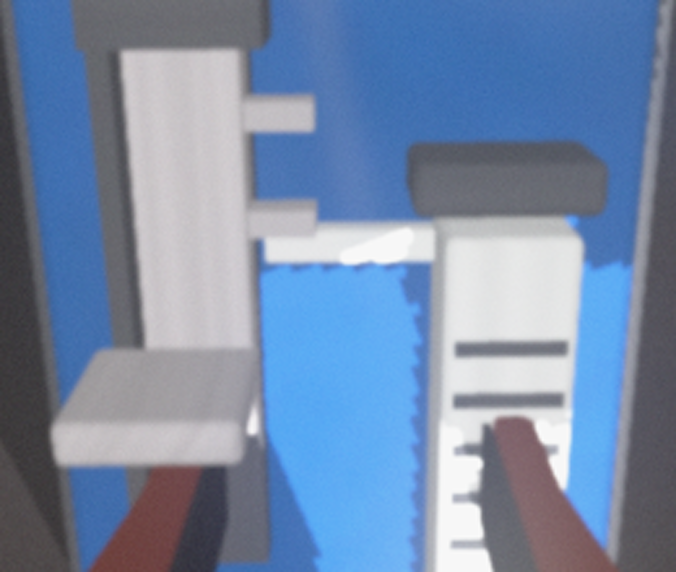

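The tab's top face spans rows 252–269, and 253–270 is predicted for the bolt at 34 mm, so it is fully home. Lift clear.

apply_moves --hand '[0.53,0.53,0.53,0.53,0.53,0.53]' --pt "-0.01 -0.002 0" --pt "-0.025 -0.002 0" --pt "-0.04 -0.002 0" --pt "-0.05 0 0" --pt "0 0 0" --pt "0 0 0" --roll '[0,0,0,0,0,0]'

```text
time: 9.55
position: [0.4996, 0.0372, 0.206]
ee_rot: [1.428, 1.065, -1.505]
ft_force: [-0.1, -0.7, 0.0]
width: 0.0463
```

```bash
python3 -c "
from h import *
rep()
c=ctrl.camera_params('wrist')
print(proj(c,U(Q,[(-.01,.03,.102),(-.002,.03,.102),(.02,-.018,.086),(.02,-.018,.076)])).round(0).tolist())
outline(Q,'wrist',c,'pics/w12.png'); outline(Q,'side',ctrl.camera_params('side'),'pics/s12.png',3,(690,480,500,400)); outline(Q,'top',ctrl.camera_params('top'),'pics/t12.png')"
```

```text
t 9.55 unit xyz mm [-31.4  -0.6 206. ] F [-0.1 -0.7  0. ] w 0.0463
R in unit [[-0.055, 0.998, -0.006], [-0.014, -0.007, -1.0], [-0.998, -0.055, 0.014]]
[[230.0, 171.0], [229.0, 160.0], [296.0, 124.0], [295.0, 122.0]]
```

View pics/w12.png

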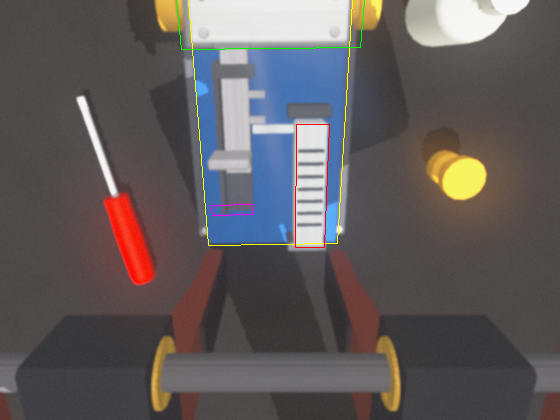

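View pics/s12.png

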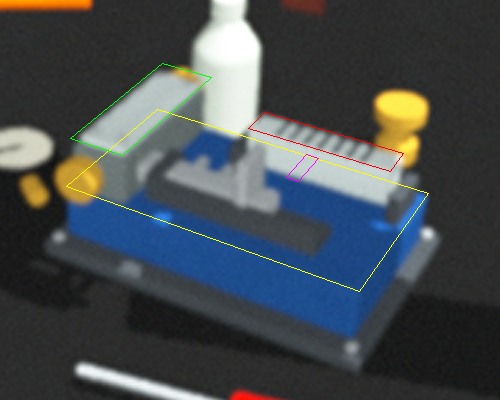

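View pics/t12.png

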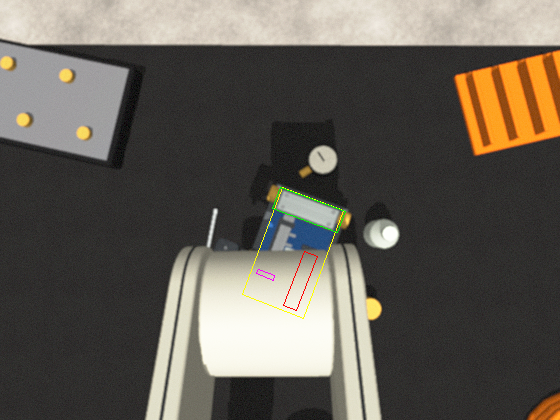

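```bash
python3 -c "
import cv2,numpy as np
a=cv2.imread('pics/side0.png'); 
from plant import ctrl
b=ctrl.get_image('side')[:,:,::-1]; cv2.imwrite('pics/side13.png',b)
f=lambda i:cv2.resize(i[185:245,290:385],None,fx=6,fy=4.8,interpolation=cv2.INTER_CUBIC)
cv2.imwrite('pics/cmp.png',np.vstack([f(a),f(b)]))"
```

```text
(no output)
```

View pics/cmp.png

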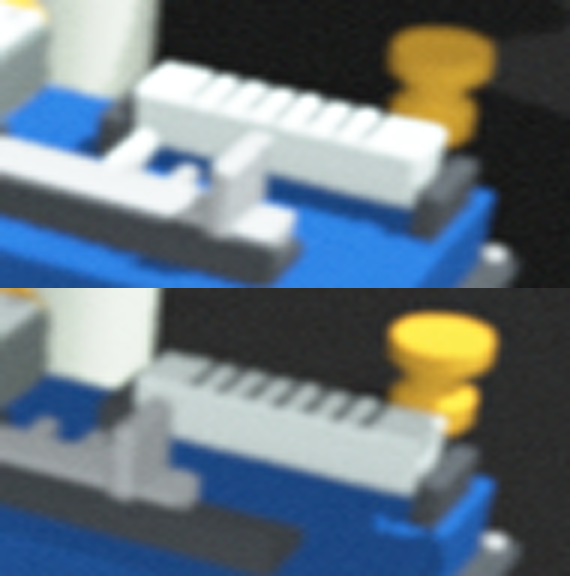

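The bar is back at its starting height: its top edge is on the same row before and after. The tab is forward and the bystanders are unmoved.

```bash
python3 -c "
from plant import ctrl
print(ctrl.hand_in())"
```

```text
the job is handed in; nothing more can be done
None
```

The clamp is locked and the job is handed in at about 9.6 s; the hand-in gave no verdict. One fingertip held the catch about 8–10 mm down while the other pushed the bolt tab to its stop. I then backed off a little and lifted the hand clear.

**Last checks**
- **Bolt:** it stopped against about 20 N with no further motion. The tab's top face was at image rows 252–269, where 253–270 is expected for fully home (34 mm).
- **Catch:** in the side picture the bar is back at the same row as at the start, so it has sprung up behind the second lug.
- **Hand:** the fingertips are 206 mm above the surface and the force reading is about zero.
- **Bystanders:** none has visibly moved in the pictures; I did not measure their positions.

**What was off**
- **Hard press:** one step pressed the catch onto its bottom stop with about 34 N vertical and 29 N sideways through the fingertips. I eased up before the bolt moved.
- **Second hard press:** the final push also read about 22 N vertical.
- **Refused call:** one move call was refused for mismatched list lengths and moved nothing.
- **Tool tilt:** the tool tilted by up to about 3 degrees during the run.
- **Unit pose:** the fitted unit pose differed by up to about 3 px between the wrist and side cameras.

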